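# Put the big sample away and close the specimen drawer

### The job

The largest of the three sample pucks lying loose on the bench has been left out: set it down flat, polished face up as it is now, in the empty front compartment of the open bottom drawer of the specimen cabinet. Then push the drawer fully home, past its spring catch, without slamming it, and leave the other pucks and the jars where they are.

Things in the scene. Friction and masses are not known exactly. Their poses are not given: they have to be found in the camera images.
- cabinet: Fixed grey metal cabinet, 160 mm deep (x), 140 wide (y), 200 high, a slide box on top. Origin: centre of its underside; +x points inward, the front plane is at x = -80 mm. Three white drawer fronts, one above the other; only the bottom one moves. The upper fronts rise flush over it, so an upright gripper's body meets them before the drawer is home: lean the tool back about 30 to 45 degrees.
- drawer (a joint): Slide of the bottom drawer: 0 = fully home, grows as it comes out along the cabinet's -x, at most 0.13 m. Starts 0.088 to 0.11 m open. About 2 N of friction; some 10 mm before home it meets a sprung ball catch that takes about 10 N to pass; from 4 mm on the catch draws it home and holds it.
- drawer_face (a point): Centre of the outer face of the bottom drawer's front; moves with the drawer; axes as the cabinet's (x = pushing direction). The front is 130 mm wide (y) and 50 high, from 13.5 to 63.5 mm over the bench; a finger lip 60 mm wide, 4 thick stands out 6 mm from it at 59 mm over the bench.
- drawer_cell (a point): Centre of the floor (17 mm over the bench) of the bottom drawer's empty front compartment, 41 mm behind the drawer's face; moves with it; axes as the cabinet's. Compartment 70 mm long (x), 118 wide (y); over its floor the side walls rise 29 mm, the front 47, the divider behind 18. Two other pucks are fixed behind the divider.
- puck_big: The largest sample puck: beige round disc, 38 mm in diameter, 18 mm high, with a small polished metal square on its upper face; loose on the bench. Origin: centre of its underside, z up.
- puck_mid: Beige sample puck, 30 mm in diameter, 16 mm high, loose on the bench; stays. Origin: centre of its underside.
- puck_small: Beige sample puck, 25 mm in diameter, 18 mm high, loose on the bench; stays. Origin: centre of its underside.
- jar_amber: Amber jar with red lid, 68 mm in diameter, 95 high, loose; stays. Origin: centre of its underside.
- jar_white: White jar with white lid, 52 mm in diameter, 70 high, loose; stays. Origin: centre of its underside.
Not all that is in view belongs to the job. Leave any blue, orange or yellow look-alike of the puck_big alone.

How it is judged:
On the way, in this order (a step that is already met when the one before it is completed fails the run):
1. the big puck lies flat, face up and released, in the front compartment of the open drawer (x of puck_big in the frame of drawer_cell between -0.022 and 0.022 m and y of puck_big in the frame of drawer_cell between -0.045 and 0.045 m and z of puck_big in the frame of drawer_cell between -0.004 and 0.004 m and angle between puck_big's own z axis and vertical below 0.15 rad and value of joint drawer above 0.06 m and contact force between the fingers and puck_big below 0.05 N and linear speed of puck_big below 0.03 m/s), for 0.2 s.
2. the drawer is home in its catch (value of joint drawer below 0.003 m), for 0.2 s.
At the end, for the whole second after the job is handed in: The drawer is within 3 mm of fully home and held by its catch; the big puck lies at rest, flat (within 0.15 rad) and face up on the floor of its front compartment, its centre within 22 mm (along the drawer) and 45 mm (across) of the compartment's centre (x of puck_big in the frame of drawer_cell between -0.022 and 0.022 m and y of puck_big in the frame of drawer_cell between -0.045 and 0.045 m and z of puck_big in the frame of drawer_cell between -0.004 and 0.004 m and angle between puck_big's own z axis and vertical below 0.15 rad and value of joint drawer below 0.003 m and linear speed of puck_big below 0.02 m/s); the robot touches nothing.
It fails at once if the drawer is slammed (moves inward faster than 0.45 m/s) (velocity of joint drawer below -0.45 m/s).
It fails at once if the medium puck is moved by more than 15 mm or tipped (distance of puck_mid from where it was at the start of the episode above 0.015 m or angle between puck_mid's own z axis and vertical above 0.3 rad).
It fails at once if the small puck is moved by more than 15 mm or tipped (distance of puck_small from where it was at the start of the episode above 0.015 m or angle between puck_small's own z axis and vertical above 0.3 rad).
It fails at once if the amber jar is moved by more than 15 mm or tipped (distance of jar_amber from where it was at the start of the episode above 0.015 m or angle between jar_amber's own z axis and vertical above 0.3 rad).
It fails at once if the white jar is moved by more than 15 mm or tipped (distance of jar_white from where it was at the start of the episode above 0.015 m or angle between jar_white's own z axis and vertical above 0.3 rad).
It also fails if it takes over 58 s, if anything falls off the work surface, if the arm or the gripper's body presses on something with over 40 N, if the wrist force passes 120 N, or if a joint passes its speed limit or range.

### The arm

A 6-joint arm with a two-finger parallel gripper is mounted at the origin on a cart in front of the work surface, level with it; the furniture and walls round the work are solid. World frame = base frame: x ahead of the robot, y to its left, z up, the work surface at z = 0. Lengths are in m, angles in rad, forces in N, time in s.
With the tool pointing down it reaches from about 0.3 to 0.775 m from the base axis. Payload 14.6 kg.
Tool frame: the origin (TCP) lies on the centre line of the jaws, within the pads' length; the fingertips stand 19 mm ahead of it and the grasp point (between the pads) is the TCP; z points along the fingers, y is the line along which they close (so a half turn about z gives the same grasp; the last joint's range is limited). The gripper opens to 94 mm and grips with 3 to 60 N. Pads are 16 mm wide; open, the fingers measure 119 mm over their backs; the gripper's body (75 mm by 177 mm) begins 78 mm behind the grasp point.
Start: joints at [-1.253, 0.3, 1.521, -0, 1.321, -0.067], TCP at [0.206, -0.51, 0.224] pointing down, gripper open.
Joint ranges: [-3.03, 3.03], [-0.79, 2.21], [0.23, 2.52], [-1.04, 4.18], [0, 3.07], [-2.55, 2.55]. Speed limits (rad/s): [2.22, 2.22, 2.57, 3.14, 3.14, 3.14].

### API

Orientations are given as [roll, pitch, yaw] about the fixed x, y, z axes, in that order (R = Rz(yaw) Ry(pitch) Rx(roll)).
In Python, from station import get_obs, camera, workorder gives the robot as it stands.
- The arm moves only by the tool play_rows, never from a script. Its argument "motion" is a list that holds one entry, the list of rows, each a list of 7 numbers: the shift along the tool's x, y, z as a fraction of full scale, then the turn, a rotation vector about the tool's x, y, z as a fraction of full scale, then the opening, from -1 (shut) to 1 (fully open). In form: [[[x, y, z, ax, ay, az, grip], ...]]. A call has 1 to 10 rows; each row is the pose to reach, as a shift and turn from the pose commanded when the call began, along the tool's axes at that moment, turning the shorter way round; what a row does not reach only later rows make up. Full scale, the value 1, is 0.25 m for a shift and 2 pi rad for a turn. A row lasts 1/10 s, in which the tool goes at most 50 mm and 8.59 degrees, less where a joint would pass 70% of its speed; a pose out of reach is approached as far as the arm can. A call with a number of a shift or a turn outside -1 to 1 is refused whole. A call with a gripper value outside its range is refused whole. The fingers move at their own pace and stop on an object; "grip_force" is the grip in N (left out, the last holds). Time passes only in rows, so rows that repeat a pose let the fingers close. It gives the time, the measured TCP pose, the force, the opening and the grip force at its end, in the units of the state.
- get_obs(): the state, without advancing time (a new reading comes with each control period).
- camera(name): name is "side" or "top"; returns a dict with "frame" (480x640x3 uint8, red, green, blue), "z_map" (480x640 float32, m along the optical axis (not along the pixel's ray), 0 where there is no reading), "camera_matrix" (3x3 intrinsics, pixels), "T" (4x4, takes a point from camera to world coordinates). Camera axes: x right, y up, looking along -z (the intrinsics and any distortion apply to the point x, -y, -z); pixel columns grow to the right and rows downward; lengths in m; the calibration is good to about 2 mm. A picture is of the moment at which its call begins.
- workorder.hand_in(): hands the job in; it is judged then, once.
The state is a dict: "time_s": time; "qpos": joint angles; "joint_vel": joint speeds; "tau": joint torques, N m; "ee_pos": TCP position; "eef_rot": TCP orientation; "force": force on the tool from outside, world axes, zero at the start; "moment": the same for the moment, N m; "grip_width": finger opening in m; "grip_force": force on a finger pad.
Only numpy, scipy, OpenCV 4.12 (cv2) and the standard library are available. Lean on these libraries where they do the work, as an engineer would, in place of code of your own. Each camera call takes 0.05 s, during which the arm holds its last target. There are 200 camera calls.

## Working session

There is one attempt and no reset: what is moved stays moved. The work goes in short steps, Python scripts to look and compute and a tool call to move; the robot and the scene stay as the last step left them, time stands still between calls to the robot, and variables do not carry over. Pictures are saved under pics/ and viewed, at most 10 in all, crops included, and the job is handed in when it is done.

Besides the shell and the picture viewer there is one more tool, called after "Request:" by a JSON object that holds its "name" and its "arguments", one argument or row to a line. play_rows: Moves the arm, as the interface text tells. Its arguments: {"type":"object","properties":{"motion":{"type":"array"},"grip_force":{"type":"number"}},"required":["motion"]}

```bash
mkdir -p pics; ls; cat > h.py <<'E'
import numpy as np, cv2
from station import get_obs, camera, workorder
def shot(n,fn):
    c=camera(n); cv2.imwrite(f'pics/{fn}.png',c['frame'][:,:,::-1]); np.savez(f'{n}.npz',**c); return c
def load(n): return dict(np.load(f'{n}.npz'))
def pts(c):
    K=c['camera_matrix'];z=c['z_map'];v,u=np.mgrid[:480,:640]
    P=np.stack([(u-K[0,2])/K[0,0]*z,-(v-K[1,2])/K[1,1]*z,-z],-1)
    return P@c['T'][:3,:3].T+c['T'][:3,3]
def ray(c,u,v,h):
    K=c['camera_matrix'];d=np.array([(u-K[0,2])/K[0,0],-(v-K[1,2])/K[1,1],-1]);d=c['T'][:3,:3]@d;o=c['T'][:3,3]
    return o+d*(h-o[2])/d[2]
E
python3 - <<'E'
from h import *
for n in('side','top'):
    c=shot(n,n+'0'); print(n,c['camera_matrix'].round(1).tolist(),c['T'].round(3).tolist(),c.keys())
o=get_obs();print(o)
E
```

```text
pics
side [[580.4, 0.0, 312.5], [0.0, 580.4, 245.8], [0.0, 0.0, 1.0]] [[0.993, 0.112, -0.049, 0.543], [-0.121, 0.858, -0.499, -0.533], [-0.014, 0.501, 0.865, 0.882], [0.0, 0.0, 0.0, 1.0]] dict_keys(['frame', 'z_map', 'camera_matrix', 'T'])
top [[514.3, 0.0, 310.7], [0.0, 514.3, 241.1], [0.0, 0.0, 1.0]] [[0.409, 0.798, -0.443, 0.194], [-0.913, 0.354, -0.204, -0.236], [-0.006, 0.488, 0.873, 0.852], [0.0, 0.0, 0.0, 1.0]] dict_keys(['frame', 'z_map', 'camera_matrix', 'T'])
{'time_s': 0.1, 'qpos': array([-1.25257331e+00,  3.00372513e-01,  1.52153587e+00, -1.53345587e-05,
        1.32070292e+00, -6.65659721e-02]), 'joint_vel': array([ 0.00017162, -0.00066318, -0.00151892,  0.0017551 ,  0.00091146,
       -0.00094781]), 'tau': array([ 1.44274949e-03, -5.32648516e+01, -3.53283012e+01,  7.10045197e-02,
        2.35166081e-02, -4.26889824e-05]), 'ee_pos': array([ 0.20639079, -0.5095647 ,  0.22395952]), 'eef_rot': array([-3.14057527e+00, -5.29369261e-05,  3.84792769e-01]), 'force': array([0.90588049, 0.31513363, 0.20825403]), 'moment': array([-0.08506529, -0.04264483,  0.01465197]), 'grip_force': 0.0, 'grip_width': 0.09394948073479054}
```

View pics/side0.png

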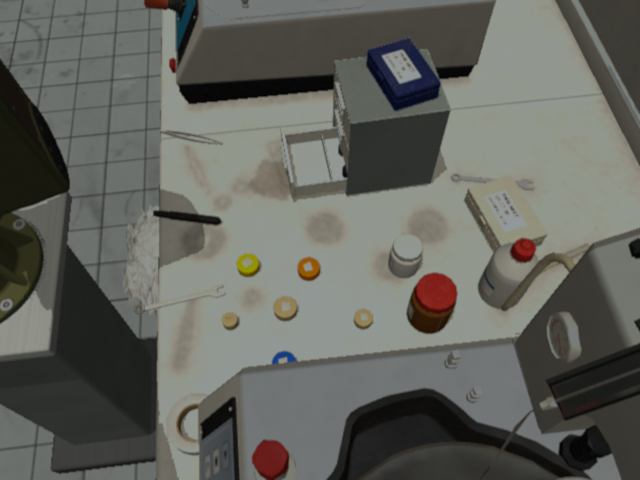

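View pics/top0.png

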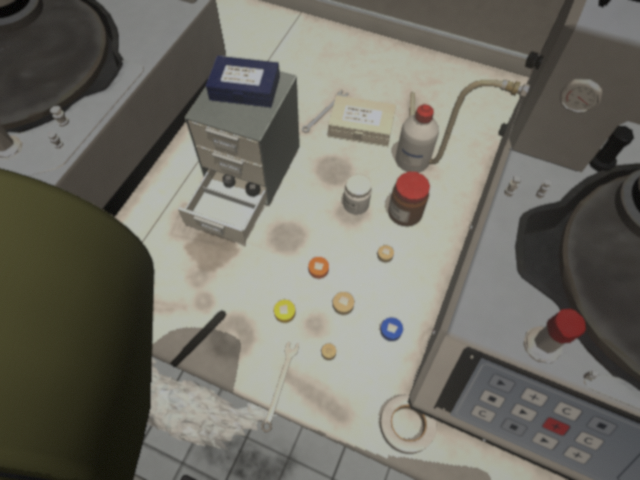

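Both views show three beige pucks (side / top pixels):
- (285,308) / (343,302): the largest, so puck_big.
- (363,318) / (386,253).
- (230,320) / (328,351).

The yellow, orange and blue ones are look-alikes. The open drawer is at side (315,162), top (225,205). Next I measure these and enlarge the crop.

```bash
cat > m.py <<'E'
from h import *
S,T=load('side'),load('top')
def blobs(c,box):
    x0,y0,x1,y1=box
    hsv=cv2.cvtColor(c['frame'],cv2.COLOR_RGB2HSV)
    m=cv2.inRange(hsv,(9,75,120),(22,190,255)); w=np.zeros_like(m); w[y0:y1,x0:x1]=m[y0:y1,x0:x1]
    w=cv2.morphologyEx(w,cv2.MORPH_CLOSE,np.ones((7,7)))
    n,l,s,ce=cv2.connectedComponentsWithStats(w)
    return [(s[i].tolist(),ce[i].round(1).tolist(),l==i) for i in range(1,n) if s[i,4]>60]
for nm,c,b in(('side',S,(200,280,400,345)),('top',T,(300,230,410,370))):
    P=pts(c)
    for s,ce,mk in blobs(c,b):
        Q=P[mk]; top=Q[Q[:,2]>np.percentile(Q[:,2],95)-0.004]
        zt=np.median(top[:,2]); r=cv2.minEnclosingCircle((top[:,:2]*1000).astype(np.float32))
        print(nm,s,ce,'ztop',zt.round(4),'circ',np.round(r[0],1),round(r[1],1),'bboxc',ray(c,ce[0],ce[1],0.01).round(4))
a=cv2.resize(S['frame'][280:345,205:400],None,fx=4,fy=4,interpolation=3);b=cv2.resize(T['frame'][225:375,290:430],None,fx=2,fy=2,interpolation=3)
im=np.zeros((570,790,3),np.uint8);im[:260,:780]=a;im[265:565,:280]=b
d=cv2.resize(S['frame'][120:205,270:370],None,fx=3.5,fy=3.5,interpolation=3);im[265:265+d.shape[0],300:300+d.shape[1]]=d
cv2.imwrite('pics/crop.png',im[:,:,::-1])
# cabinet/drawer depth layers
for nm,c,b in(('side',S,(270,100,460,205)),('top',T,(170,90,310,250))):
    P=pts(c)[b[1]:b[3],b[0]:b[2]].reshape(-1,3)
    f=P[(P[:,2]>0.057)&(P[:,2]<0.067)]; r=cv2.minAreaRect((f[:,:2]*1000).astype(np.float32)); print(nm,'rim',len(f),r)
    f=P[(P[:,2]>0.192)&(P[:,2]<0.206)]; r=cv2.minAreaRect((f[:,:2]*1000).astype(np.float32)); print(nm,'cabtop',len(f),r,np.median(f[:,2]),cv2.boxPoints(r).round().tolist())
E
python3 m.py
```

```text
side [274, 297, 23, 20, 294] [284.6, 306.9] ztop 0.0192 circ [ 539.2 -329.3] 203.9 bboxc [ 0.5329 -0.1392  0.01  ]
side [355, 310, 17, 16, 222] [363.0, 317.4] ztop 0.0172 circ [ 602.4 -348.5] 193.9 bboxc [ 0.657  -0.1738  0.01  ]
side [222, 313, 15, 13, 153] [229.1, 319.1] ztop 0.0191 circ [ 442.7 -153.5] 11.7 bboxc [ 0.4415 -0.1492  0.01  ]
top [378, 246, 15, 14, 170] [385.3, 252.5] ztop 0.0152 circ [ 430.9 -205.8] 238.6 bboxc [ 0.6559 -0.1753  0.01  ]
top [308, 257, 21, 21, 356] [318.2, 266.8] ztop 0.0165 circ [ 394.2 -151.1] 217.2 bboxc [ 0.5785 -0.0737  0.01  ]
top [333, 293, 21, 20, 329] [343.0, 302.2] ztop 0.017 circ [ 371.9 -188.9] 183.8 bboxc [ 0.5326 -0.1414  0.01  ]
top [322, 344, 14, 15, 158] [328.3, 350.9] ztop 0.0172 circ [ 439.7 -152.8] 12.3 bboxc [ 0.4415 -0.1523  0.01  ]
side rim 602 ((690.16650390625, 138.94589233398438), (267.0512390136719, 139.9117889404297), 1.426439642906189)
side cabtop 1937 ((738.8382568359375, 85.11681365966797), (55.689361572265625, 172.47256469726562), 80.40631866455078) 0.20029933466919125 [[649.0, 72.0], [819.0, 43.0], [829.0, 98.0], [658.0, 127.0]]
top rim 618 ((693.5573120117188, 196.61148071289062), (281.5765075683594, 254.50296020507812), 0.16973911225795746)
top cabtop 2929 ((720.641845703125, 142.24996948242188), (136.87733459472656, 141.31817626953125), 2.646155834197998) 0.19803629241096488 [[649.0, 210.0], [656.0, 69.0], [792.0, 75.0], [786.0, 216.0]]
```

View pics/crop.png

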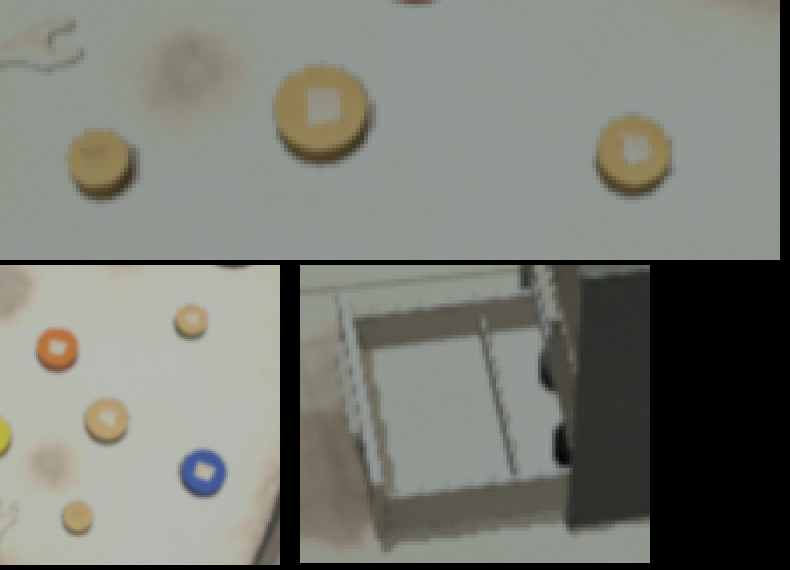

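The enlarged crop confirms puck_big at side (285,307): it is the largest of the three beige ones and carries the polished square. Next, the drawer frame.

```bash
cat > d.py <<'E'
from h import *
S,T=load('side'),load('top')
def line(Q):
    Q=(Q*1000).astype(np.float32); vx,vy,x,y=cv2.fitLine(Q,cv2.DIST_HUBER,0,.01,.01).ravel(); 
    n=np.array([-vy,vx]); res=(Q-[x,y])@n
    return np.degrees(np.arctan2(vy,vx)).round(2),np.round([x,y],1),np.std(res).round(2),len(Q)
P=pts(T)
# front drawer outer face (top view), upper fronts, side panel
def normals(P):
    a=np.roll(P,-2,1)-np.roll(P,2,1);b=np.roll(P,-2,0)-np.roll(P,2,0);n=np.cross(a,b);return n/(np.linalg.norm(n,axis=2,keepdims=True)+1e-9)
for nm,c,b in(('side',S,(270,30,460,205)),('top',T,(170,60,310,250))):
    P=pts(c);N=normals(P);sl=np.s_[b[1]:b[3],b[0]:b[2]];p=P[sl].reshape(-1,3);n=N[sl].reshape(-1,3)
    vert=np.abs(n[:,2])<.3; ang=np.degrees(np.arctan2(n[:,1],n[:,0]))%180
    for t,m in(('upfront',vert&(p[:,2]>.08)&(p[:,2]<.19)&((ang<25)|(ang>155))),('sidepanel',vert&(p[:,2]>.08)&(p[:,2]<.19)&(abs(ang-90)<25)),
               ('dfront',vert&(p[:,2]>.018)&(p[:,2]<.05)&((ang<25)|(ang>155))&(p[:,0]<.60)),('dside',vert&(p[:,2]>.018)&(p[:,2]<.05)&(abs(ang-90)<25)&(p[:,0]<.66))):
        if m.sum()>20: print(nm,t,line(p[m][:,:2]),'rng',p[m].min(0).round(3),p[m].max(0).round(3))
    f=(abs(n[:,2])>.95)&(p[:,2]>.011)&(p[:,2]<.024)
    q=p[f];print(nm,'floor',f.sum(),np.median(q[:,2]).round(4),cv2.minAreaRect((q[:,:2]*1000).astype(np.float32)))
    f=(abs(n[:,2])>.95)&(p[:,2]>.195)&(p[:,2]<.205);print(nm,'top',f.sum(),cv2.minAreaRect((p[f][:,:2]*1000).astype(np.float32)))
# ray casts of hand-picked corners; floor quad edges from side view
E
python3 d.py
```

```text
side upfront (np.float32(-87.42), array([663.3, 127.7], dtype=float32), np.float32(60.65), 828) rng [0.561 0.068 0.08 ] [0.916 0.328 0.19 ]
side sidepanel (np.float32(-66.1), array([715.2, 174.9], dtype=float32), np.float32(82.21), 6897) rng [0.554 0.067 0.08 ] [0.925 0.328 0.19 ]
side dfront (np.float32(87.81), array([568.8, 136.9], dtype=float32), np.float32(6.33), 85) rng [0.554 0.07  0.018] [0.594 0.328 0.048]
side dside (np.float32(-87.86), array([613.6, 195.2], dtype=float32), np.float32(28.24), 1053) rng [0.55  0.07  0.018] [0.66 0.33 0.05]
side floor 834 0.0176 ((621.6875610351562, 150.3911590576172), (92.7626724243164, 93.84838104248047), 2.685107707977295)
side top 1610 ((742.3397216796875, 141.34442138671875), (154.53091430664062, 137.94972229003906), 2.3945562839508057)
top upfront (np.float32(-87.33), array([660.5, 138. ], dtype=float32), np.float32(3.48), 1981) rng [0.653 0.071 0.08 ] [0.797 0.21  0.19 ]
top sidepanel (np.float32(73.14), array([768.8, 190.5], dtype=float32), np.float32(39.24), 2624) rng [0.661 0.069 0.08 ] [0.903 0.325 0.19 ]
top dfront (np.float32(-87.39), array([560.7, 133.6], dtype=float32), np.float32(1.51), 388) rng [0.556 0.072 0.018] [0.565 0.2   0.05 ]
top dside (np.float32(84.21), array([615.2, 138.9], dtype=float32), np.float32(25.31), 366) rng [0.564 0.069 0.018] [0.66  0.207 0.048]
top floor 694 0.0151 ((640.2545776367188, 144.724609375), (95.52130126953125, 102.6825180053711), 2.856856346130371)
top top 1657 ((739.52490234375, 142.88636779785156), (156.4134063720703, 136.36483764648438), 2.462022066116333)
```

```bash
cat >> h.py <<'E'
from scipy.spatial.transform import Rotation as R
def plan(targets,o=None):
    "targets: (pos, R matrix) -> row numbers from present measured pose"
    o=o or get_obs(); R0=R.from_euler('xyz',o['eef_rot']); out=[]
    for p,Rt in targets:
        d=R0.inv().apply(np.array(p)-o['ee_pos'])/.25; w=(R0.inv()*Rt).as_rotvec()/(2*np.pi)
        out.append(np.r_[d,w].round(4).tolist()); print(out[-1])
    print('now',o['time_s'],o['ee_pos'].round(4),o['eef_rot'].round(4),o['grip_width'],o['force'].round(2))
YAW=.0445
DOWN=R.from_euler('xyz',[np.pi,0,YAW])
E
python3 - <<'E'
from h import *
plan([([.25,-.46,.32],DOWN),([.533,-.1405,.25],DOWN),([.533,-.1405,.1],DOWN)])
S,T=load('side'),load('top')
a,b=np.array([.206,-.51]),np.array([.533,-.14]);u=(b-a)/np.linalg.norm(b-a)
for c in(S,T):
    P=pts(c).reshape(-1,3)[c['z_map'].ravel()>0];s=(P[:,:2]-a)@u;t=np.abs((P[:,:2]-a)@[-u[1],u[0]])
    for k in np.arange(-.1,.55,.1):
        m=(s>k)&(s<k+.1)&(t<.14)
        if m.any(): print(k.round(2),P[m,2].max().round(3),np.percentile(P[m,2],98).round(3))
E
```

```text
[0.2361, -0.1187, -0.384, -0.0002, 0.0, 0.0542]
[1.765, -0.878, -0.1032, -0.0002, 0.0, 0.0542]
[1.765, -0.8774, 0.4968, -0.0002, 0.0, 0.0542]
now 0.1 [ 0.2064 -0.5096  0.224 ] [-3.1406e+00 -1.0000e-04  3.8480e-01] 0.09394948073479054 [0.91 0.32 0.21]
0.1 0.005 0.003
0.2 0.206 0.203
0.3 0.206 0.204
0.4 0.2 0.02
0.5 0.023 0.02
0.1 0.171 0.15
0.2 0.205 0.201
0.3 0.205 0.202
0.4 0.197 0.018
0.5 0.021 0.018
```

Request:
{"name": "play_rows", "arguments": {
  "motion": [
    [[0.0,0.0,-0.2,0,0,0,1],[0.1,-0.05,-0.4,0,0,0.02,1],[0.3,-0.15,-0.4,0,0,0.054,1],[0.5,-0.25,-0.4,0,0,0.054,1],[0.7,-0.35,-0.4,0,0,0.054,1],[0.9,-0.45,-0.4,0,0,0.054,1],[1.0,-0.6,-0.4,0,0,0.054,1],[1.0,-0.75,-0.4,0,0,0.054,1],[1.0,-0.88,-0.4,0,0,0.054,1],[1.0,-0.88,-0.4,0,0,0.054,1]]
  ]
}}

```text
time_s: 1.1
ee_pos: [0.3549, -0.209, 0.3249]
eef_rot: [3.141, -0.001, 0.049]
force: [-0.5, -0.0, -0.7]
grip_width: 0.094
grip_force: 0.0
```

```bash
python3 -c "
from h import *
plan([([.533,-.1405,.25],DOWN),([.533,-.1405,.08],DOWN),([.533,-.1405,.022],DOWN)])"
```

```text
[0.7245, -0.2391, 0.3, 0.0, -0.0001, 0.0007]
[0.724, -0.2393, 0.98, 0.0, -0.0001, 0.0007]
[0.7238, -0.2394, 1.212, 0.0, -0.0001, 0.0007]
now 1.1 [ 0.3549 -0.209   0.3249] [ 3.1413e+00 -8.0000e-04  4.8700e-02] 0.09399748482173642 [-0.54 -0.05 -0.75]
```

Request:
{"name": "play_rows", "arguments": {
  "motion": [
    [[0.2,-0.05,0.0,0,0,0.001,0.3],[0.4,-0.12,0.1,0,0,0.001,0.3],[0.58,-0.18,0.25,0,0,0.001,0.3],[0.724,-0.239,0.4,0,0,0.001,0.3],[0.724,-0.239,0.55,0,0,0.001,0.3],[0.724,-0.239,0.7,0,0,0.001,0.3],[0.724,-0.239,0.8,0,0,0.001,0.3],[0.724,-0.239,0.9,0,0,0.001,0.3],[0.724,-0.239,0.9,0,0,0.001,0.3],[0.724,-0.239,0.9,0,0,0.001,0.3]]
  ]
}}

```text
time_s: 2.1
ee_pos: [0.5339, -0.1445, 0.0998]
eef_rot: [-3.141, 0.0, 0.039]
force: [0.0, -0.0, 0.5]
grip_width: 0.0613
grip_force: 0.0
```

```bash
python3 -c "
from h import *
c=shot('top','top1');s=shot('side','side1')
im=np.hstack([cv2.resize(c['frame'][180:370,230:430],None,fx=2,fy=2),cv2.resize(s['frame'][180:370,190:390],None,fx=2,fy=2)]);cv2.imwrite('pics/c1.png',im[:,:,::-1])
plan([([.533,-.1405,.022],DOWN)])"
```

```text
[-0.0054, -0.0167, 0.3156, 0.0001, -0.0003, -0.0009]
now 2.2 [ 0.5344 -0.1446  0.1009] [ 3.1408e+00 -1.9000e-03  3.9000e-02] 0.06107846860542348 [-0.02  0.21 -0.2 ]
```

View pics/c1.png

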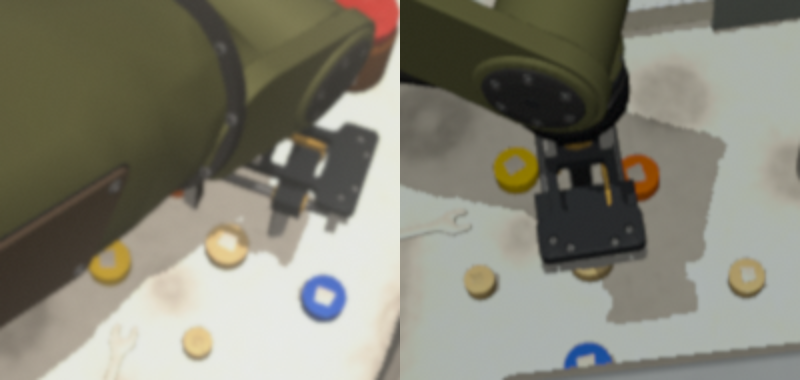

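The views (left top, right side) show the gripper above the puck with the fingers either side along y, and the neighbours clear. I descend and grip.

Request:
{"name": "play_rows", "arguments": {
  "motion": [
    [[-0.005,-0.016,0.1,0,0,-0.001,0.3],[-0.005,-0.016,0.2,0,0,-0.001,0.3],[-0.005,-0.016,0.28,0,0,-0.001,0.3],[-0.005,-0.016,0.31,0,0,-0.001,0.3],[-0.005,-0.016,0.31,0,0,-0.001,0.3],[-0.005,-0.016,0.31,0,0,-0.001,0.3],[-0.005,-0.016,0.31,0,0,-0.001,-0.5],[-0.005,-0.016,0.31,0,0,-0.001,-0.5],[-0.005,-0.016,0.31,0,0,-0.001,-0.5],[-0.005,-0.016,0.31,0,0,-0.001,-0.5]]
  ],
  "grip_force": 15
}}

```text
time_s: 3.2
ee_pos: [0.5325, -0.1402, 0.0224]
eef_rot: [3.141, -0.001, 0.046]
force: [-0.3, -0.3, 4.2]
grip_width: 0.0366
grip_force: 15.0
```

```bash
python3 -c "
from h import *
C=[.6017,.1358]
plan([([.533,-.142,.15],DOWN),(C+[.15],DOWN),(C+[.06],DOWN),(C+[.039],DOWN)])"
```

```text
[0.002, 0.0073, -0.5105, 0.0, -0.0001, 0.0002]
[0.3271, -1.0902, -0.5106, 0.0, -0.0001, 0.0002]
[0.3269, -1.0903, -0.1506, 0.0, -0.0001, 0.0002]
[0.3268, -1.0903, -0.0666, 0.0, -0.0001, 0.0002]
now 3.2 [ 0.5325 -0.1402  0.0224] [ 3.1414e+00 -7.0000e-04  4.5500e-02] 0.03663498884848969 [-0.29 -0.32  4.16]
```

Request:
{"name": "play_rows", "arguments": {
  "motion": [
    [[0,0,-0.1,0,0,0,-0.5],[0,0,-0.25,0,0,0,-0.5],[0,0,-0.4,0,0,0,-0.5],[0.05,-0.1,-0.5,0,0,0,-0.5],[0.1,-0.25,-0.51,0,0,0,-0.5],[0.15,-0.4,-0.51,0,0,0,-0.5],[0.2,-0.55,-0.51,0,0,0,-0.5],[0.25,-0.7,-0.51,0,0,0,-0.5],[0.25,-0.8,-0.51,0,0,0,-0.5],[0.25,-0.8,-0.51,0,0,0,-0.5]]
  ]
}}

```text
time_s: 4.2
ee_pos: [0.5854, 0.0652, 0.1492]
eef_rot: [-3.141, 0.0, 0.049]
force: [0.2, -0.4, -0.0]
grip_width: 0.0372
grip_force: 15.0
```

```bash
python3 -c "
from h import *
C=[.6017,.1358]
c=shot('top','top2');s=shot('side','side2')
im=np.hstack([cv2.resize(c['frame'][90:370,150:430],None,fx=1.4,fy=1.4),cv2.resize(s['frame'][90:370,190:470],None,fx=1.4,fy=1.4)]);cv2.imwrite('pics/c2.png',im[:,:,::-1])
plan([(C+[.15],DOWN),(C+[.06],DOWN),(C+[.039],DOWN)])"
```

```text
[0.0784, -0.29, -0.0026, 0.0, 0.0, 0.0003]
[0.0785, -0.2901, 0.3574, 0.0, 0.0, 0.0003]
[0.0785, -0.2901, 0.4414, 0.0, 0.0, 0.0003]
now 4.3 [0.5855 0.0625 0.1494] [3.1414e+00 3.0000e-04 4.6300e-02] 0.03751684588501285 [-0.5   0.31 -0.52]
```

View pics/c2.png

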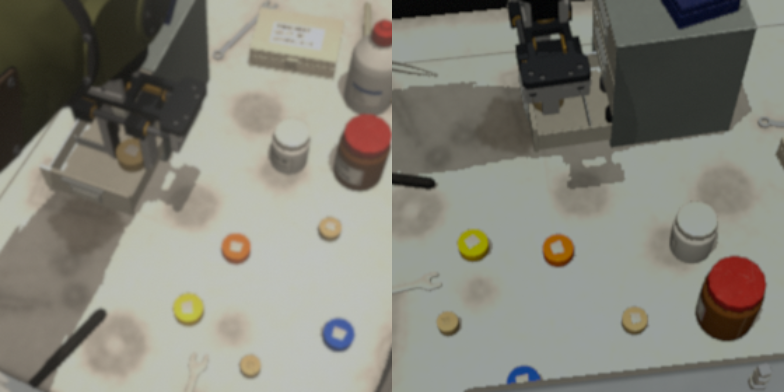

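Request:
{"name": "play_rows", "arguments": {
  "motion": [
    [[0.03,-0.1,0,0,0,0,-0.5],[0.064,-0.2,0,0,0,0,-0.5],[0.064,-0.29,0,0,0,0,-0.5],[0.064,-0.29,0.1,0,0,0,-0.5],[0.064,-0.29,0.2,0,0,0,-0.5],[0.064,-0.29,0.28,0,0,0,-0.5],[0.064,-0.29,0.34,0,0,0,-0.5],[0.064,-0.29,0.38,0,0,0,-0.5],[0.064,-0.29,0.41,0,0,0,-0.5],[0.064,-0.29,0.41,0,0,0,-0.5]]
  ]
}}

```text
time_s: 5.3
ee_pos: [0.5982, 0.1353, 0.0465]
eef_rot: [3.141, 0.001, 0.045]
force: [-0.8, -0.2, -0.2]
grip_width: 0.037
grip_force: 15.0
```

```bash
python3 -c "
from h import *
plan([([.598,.1357,.0395],DOWN),([.598,.1357,.16],DOWN)])"
```

```text
[-0.0008, -0.0016, 0.0278, 0.0, 0.0001, 0.0001]
[-0.0011, -0.0015, -0.4542, 0.0, 0.0001, 0.0001]
now 5.3 [0.5982 0.1353 0.0465] [3.1415e+00 7.0000e-04 4.5100e-02] 0.03699669427507147 [-0.79 -0.2  -0.22]
```

Request:
{"name": "play_rows", "arguments": {
  "motion": [
    [[0,0,0.012,0,0,0,-0.5],[0,0,0.024,0,0,0,-0.5],[0,0,0.028,0,0,0,-0.5],[0,0,0.028,0,0,0,-0.5],[0,0,0.028,0,0,0,0.2],[0,0,0.028,0,0,0,0.2],[0,0,0.028,0,0,0,0.2],[0,0,0.028,0,0,0,0.2]]
  ]
}}

```text
time_s: 6.1
ee_pos: [0.5983, 0.1357, 0.04]
eef_rot: [-3.142, -0.0, 0.046]
force: [-0.0, -0.0, 0.4]
grip_width: 0.0559
grip_force: 0.0
```

Request:
{"name": "play_rows", "arguments": {
  "motion": [
    [[0,0,0,0,0,0,0.2],[0,0,-0.05,0,0,0,0.2],[0,0,-0.2,0,0,0,0.2],[0,0,-0.4,0,0,0,0.2],[-0.1,0,-0.55,0,0,0,-0.5],[-0.3,0,-0.6,0,0,0,-1],[-0.5,0,-0.6,0,0,0,-1],[-0.65,0,-0.6,0,0,0,-1],[-0.65,0,-0.6,0,0,0,-1],[-0.65,0,-0.6,0,0,0,-1]]
  ]
}}

```text
time_s: 7.1
ee_pos: [0.4362, 0.1284, 0.1913]
eef_rot: [-3.141, -0.002, 0.046]
force: [0.2, 0.7, -0.1]
grip_width: 0.0121
grip_force: 0.0
```

```bash
cat > p.py <<'E'
from h import *
c=shot('top','top3');s=shot('side','side3')
im=np.hstack([cv2.resize(c['frame'][130:280,130:330],None,fx=2,fy=2),cv2.resize(s['frame'][60:210,240:440],None,fx=2,fy=2)]);cv2.imwrite('pics/c3.png',im[:,:,::-1])
n=np.array([np.cos(YAW),np.sin(YAW),0]);t=np.array([-n[1],n[0],0])
for nm,k,b in(('top',c,(170,60,310,250)),('side',s,(270,100,360,205))):
    P=pts(k)[b[1]:b[3],b[0]:b[2]].reshape(-1,3)
    hsv=cv2.cvtColor(k['frame'],cv2.COLOR_RGB2HSV)[b[1]:b[3],b[0]:b[2]].reshape(-1,3)
    m=(abs(P[:,0]-.6)<.045)&(abs(P[:,1]-.136)<.06)&(P[:,2]>.0285)&(P[:,2]<.042)&(hsv[:,1]>70)
    q=P[m]; print(nm,'puck',m.sum(),np.median(q,0).round(4) if m.any() else '', q.min(0).round(3) if m.any() else'',q.max(0).round(3) if m.any() else'')
    m=(P[:,0]<.575)&(P[:,0]>.54)&(P[:,2]>.02)&(P[:,2]<.05)&(abs(P[:,1]-.135)<.05);print('face',m.sum(),np.percentile((P[m])@n,[10,50,90]).round(4))
# lean back 38deg: tool z tilts to +n
th=np.radians(38)
zt=n*np.sin(th)+np.array([0,0,-np.cos(th)]);yt=-t;xt=np.cross(yt,zt)
LEAN=R.from_matrix(np.stack([xt,yt,zt],1))
f=np.array([.5607,.1336,0])
def tcp(back,h): # tip point at 'back' m before the face, height h
    return f-n*back+[0,0,h]-zt*.019
plan([(tcp(.06,.15),LEAN),(tcp(.06,.037),LEAN),(tcp(.012,.037),LEAN)])
E
python3 p.py
```

```text
top puck 192 [0.5965 0.1337 0.0326] [0.581 0.116 0.029] [0.616 0.153 0.037]
face 247 [0.563  0.5656 0.567 ]
side puck 236 [0.5982 0.1289 0.0352] [0.581 0.114 0.029] [0.617 0.153 0.04 ]
face 33 [0.5662 0.5685 0.5796]
[0.2086, 0.001, 0.1026, -0.0001, 0.1054, 0.0001]
[0.2081, 0.0011, 0.5546, -0.0001, 0.1054, 0.0001]
[0.4001, 0.0013, 0.5549, -0.0001, 0.1054, 0.0001]
now 7.2 [0.4369 0.1283 0.1906] [-3.1414e+00 -1.2000e-03  4.5300e-02] 0.004216571040655217 [-0.33 -0.05  0.18]
```

View pics/c3.png

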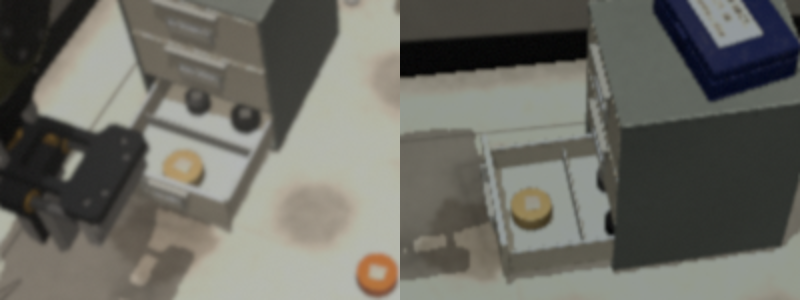

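The puck lies flat and roughly centred in the front compartment (left image (183,167), right (531,207)), top at about 35 mm. The drawer hasn't moved. Next I lean the tool back and line it up in front of the drawer.

Request:
{"name": "play_rows", "arguments": {
  "motion": [
    [[0.04,0,0.02,0,0.02,0,-1],[0.08,0,0.04,0,0.04,0,-1],[0.12,0,0.06,0,0.06,0,-1],[0.16,0,0.08,0,0.085,0,-1],[0.208,0,0.1,0,0.1054,0,-1],[0.208,0,0.2,0,0.1054,0,-1],[0.208,0,0.35,0,0.1054,0,-1],[0.208,0,0.48,0,0.1054,0,-1],[0.208,0,0.55,0,0.1054,0,-1],[0.208,0,0.55,0,0.1054,0,-1]]
  ]
}}

```text
time_s: 8.2
ee_pos: [0.4934, 0.1234, 0.0653]
eef_rot: [-3.125, -0.637, 0.04]
force: [-0.1, -0.3, -0.2]
grip_width: 0.0001
grip_force: 0.0
```

```bash
cat > q.py <<'E'
from h import *
n=np.array([np.cos(YAW),np.sin(YAW),0]);t=np.array([-n[1],n[0],0])
th=np.radians(38);zt=n*np.sin(th)+np.array([0,0,-np.cos(th)]);yt=-t;xt=np.cross(yt,zt)
LEAN=R.from_matrix(np.stack([xt,yt,zt],1));f=np.array([.5607,.1336,0])
def tcp(b,h): return f-n*b+[0,0,h]-zt*.019
o=get_obs();print('tip',((o['ee_pos']+R.from_euler('xyz',o['eef_rot']).as_matrix()[:,2]*.019)-f).round(4))
import sys
plan([(tcp(float(b)/1000,.037),LEAN) for b in sys.argv[1:]],o)
E
python3 q.py 60 12 5 -40 -70 -85 -95 -105
```

```text
tip [-0.0561 -0.0094  0.05  ]
[-0.0446, -0.0281, 0.0339, -0.0022, 0.0042, -0.0006]
[0.1098, -0.0271, 0.148, -0.0022, 0.0042, -0.0006]
[0.1323, -0.027, 0.1647, -0.0022, 0.0042, -0.0006]
[0.277, -0.026, 0.2717, -0.0022, 0.0042, -0.0006]
[0.3735, -0.0254, 0.343, -0.0022, 0.0042, -0.0006]
[0.4218, -0.0251, 0.3787, -0.0022, 0.0042, -0.0006]
[0.4539, -0.0249, 0.4025, -0.0022, 0.0042, -0.0006]
[0.4861, -0.0246, 0.4263, -0.0022, 0.0042, -0.0006]
now 8.2 [0.4934 0.1234 0.0653] [-3.1252 -0.6367  0.04  ] 0.00011658987837426493 [-0.08 -0.33 -0.15]
```

Request:
{"name": "play_rows", "arguments": {
  "motion": [
    [[0,0,0,0,0,0,-1],[0,0,0,0,0,0,-1],[0,0,0,0,0,0,-1]]
  ]
}}

```text
time_s: 8.5
ee_pos: [0.4933, 0.1243, 0.0676]
eef_rot: [-3.127, -0.641, 0.045]
force: [0.0, 0.8, -0.3]
grip_width: 0.0007
grip_force: 0.0
```

```bash
python3 q.py 60 15 8 -10 -50 -70 -85 -95 -105
```

```text
tip [-0.0561 -0.0085  0.0524]
[-0.05, -0.0247, 0.0411, -0.0024, 0.0035, 0.0001]
[0.0943, -0.023, 0.1488, -0.0024, 0.0035, 0.0001]
[0.1167, -0.0227, 0.1655, -0.0024, 0.0035, 0.0001]
[0.1744, -0.022, 0.2086, -0.0024, 0.0035, 0.0001]
[0.3026, -0.0204, 0.3042, -0.0024, 0.0035, 0.0001]
[0.3667, -0.0196, 0.3521, -0.0024, 0.0035, 0.0001]
[0.4148, -0.0191, 0.388, -0.0024, 0.0035, 0.0001]
[0.4469, -0.0187, 0.4119, -0.0024, 0.0035, 0.0001]
[0.4789, -0.0183, 0.4358, -0.0024, 0.0035, 0.0001]
now 8.5 [0.4933 0.1243 0.0676] [-3.1269 -0.6412  0.0455] 0.0007184666216154053 [ 0.01  0.82 -0.34]
```

Request:
{"name": "play_rows", "arguments": {
  "motion": [
    [[-0.02,-0.02,0.06,0,0.003,0,-1],[0.04,-0.02,0.11,0,0.003,0,-1],[0.08,-0.02,0.14,0,0.003,0,-1],[0.1,-0.02,0.153,0,0.003,0,-1],[0.112,-0.02,0.162,0,0.003,0,-1],[0.124,-0.02,0.171,0,0.003,0,-1],[0.136,-0.02,0.18,0,0.003,0,-1],[0.149,-0.02,0.19,0,0.003,0,-1],[0.162,-0.02,0.199,0,0.003,0,-1],[0.1744,-0.02,0.2086,0,0.003,0,-1]]
  ]
}}

```text
time_s: 9.5
ee_pos: [0.5594, 0.1324, 0.052]
eef_rot: [-3.127, -0.655, 0.048]
force: [-1.4, -1.5, 0.2]
grip_width: 0.0004
grip_force: 0.9
```

```bash
python3 q.py -10 -20 -60 -70 -85 -95 -105
```

```text
tip [ 0.0102 -0.0004  0.0369]
[-0.0011, -0.0046, -0.0007, -0.0027, 0.0013, 0.0005]
[0.0306, -0.0041, 0.0236, -0.0027, 0.0013, 0.0005]
[0.1575, -0.0021, 0.1211, -0.0027, 0.0013, 0.0005]
[0.1892, -0.0016, 0.1455, -0.0027, 0.0013, 0.0005]
[0.2368, -0.0008, 0.182, -0.0027, 0.0013, 0.0005]
[0.2685, -0.0003, 0.2064, -0.0027, 0.0013, 0.0005]
[0.3002, 0.0002, 0.2308, -0.0027, 0.0013, 0.0005]
now 9.5 [0.5594 0.1324 0.052 ] [-3.1272 -0.6553  0.0483] 0.0004428687264689545 [-1.44 -1.52  0.2 ]
```

Request:
{"name": "play_rows", "arguments": {
  "motion": [
    [[0.02,0,0.015,0,0,0,-1],[0.04,0,0.031,0,0,0,-1],[0.06,0,0.046,0,0,0,-1],[0.08,0,0.062,0,0,0,-1],[0.1,0,0.077,0,0,0,-1],[0.12,0,0.092,0,0,0,-1],[0.14,0,0.108,0,0,0,-1],[0.16,0,0.123,0,0,0,-1],[0.175,0,0.135,0,0,0,-1],[0.185,0,0.142,0,0,0,-1]]
  ]
}}

```text
time_s: 10.5
ee_pos: [0.6176, 0.1356, 0.0518]
eef_rot: [-3.127, -0.655, 0.048]
force: [-1.8, -1.2, 0.3]
grip_width: 0.0005
grip_force: 0.9
```

```bash
python3 q.py -75 -85 -95 -105
```

```text
tip [0.0685 0.0028 0.0368]
[0.0205, -0.0018, 0.0151, -0.0026, 0.0013, 0.0005]
[0.0522, -0.0013, 0.0394, -0.0026, 0.0013, 0.0005]
[0.084, -0.0008, 0.0638, -0.0026, 0.0013, 0.0005]
[0.1157, -0.0003, 0.0882, -0.0026, 0.0013, 0.0005]
now 10.5 [0.6176 0.1356 0.0518] [-3.1273 -0.6549  0.0482] 0.0005398821077036224 [-1.81 -1.21  0.3 ]
```

Slower through the catch, about 2.5 mm per row.

Request:
{"name": "play_rows", "arguments": {
  "motion": [
    [[0.01,0,0.007,0,0,0,-1],[0.018,0,0.014,0,0,0,-1],[0.026,0,0.02,0,0,0,-1],[0.034,0,0.026,0,0,0,-1],[0.042,0,0.032,0,0,0,-1],[0.05,0,0.038,0,0,0,-1],[0.058,0,0.044,0,0,0,-1],[0.066,0,0.05,0,0,0,-1]]
  ]
}}

```text
time_s: 11.3
ee_pos: [0.6378, 0.1368, 0.0519]
eef_rot: [-3.128, -0.654, 0.048]
force: [-5.7, -2.1, 2.0]
grip_width: 0.0001
grip_force: 2.7
```

```bash
python3 q.py -90 -95 -100 -105
```

```text
tip [0.0886 0.004  0.0368]
[0.0039, -0.001, 0.0024, -0.0026, 0.0014, 0.0005]
[0.0197, -0.0007, 0.0146, -0.0026, 0.0014, 0.0005]
[0.0356, -0.0005, 0.0267, -0.0026, 0.0014, 0.0005]
[0.0515, -0.0002, 0.0389, -0.0026, 0.0014, 0.0005]
now 11.3 [0.6378 0.1368 0.0519] [-3.1275 -0.6541  0.0484] 5.638674447210003e-05 [-5.66 -2.1   2.02]
```

Force is rising, so it has met the catch. I keep going slowly.

Request:
{"name": "play_rows", "arguments": {
  "motion": [
    [[0.007,0,0.005,0,0,0,-1],[0.013,0,0.01,0,0,0,-1],[0.019,0,0.015,0,0,0,-1],[0.025,0,0.02,0,0,0,-1]]
  ]
}}

```text
time_s: 11.7
ee_pos: [0.6451, 0.1372, 0.0515]
eef_rot: [-3.128, -0.653, 0.049]
force: [-33.2, -3.2, 18.6]
grip_width: 0.0005
grip_force: 16.6
```

```bash
python3 q.py -95 -100 -105
```

```text
tip [0.096  0.0044 0.0364]
[-0.0028, -0.0006, -0.0044, -0.0026, 0.0017, 0.0005]
[0.0131, -0.0004, 0.0077, -0.0026, 0.0017, 0.0005]
[0.029, -0.0001, 0.0199, -0.0026, 0.0017, 0.0005]
now 11.7 [0.6451 0.1372 0.0515] [-3.128  -0.6529  0.0487] 0.0005094305032449138 [-33.15  -3.18  18.6 ]
```

33 N means it is against the end stop. I back off and check.

Request:
{"name": "play_rows", "arguments": {
  "motion": [
    [[-0.01,0,-0.008,0,0,0,-1],[-0.05,0,-0.04,0,0,0,-1],[-0.13,0,-0.1,0,0,0,-1],[-0.25,0,-0.2,0,0,0,-1],[-0.38,0,-0.32,0,0,0,-1],[-0.45,0,-0.45,0,0,0,-1],[-0.5,0,-0.55,0,0,0,-1],[-0.5,0,-0.6,0,0,0,-1],[-0.5,0,-0.6,0,0,0,-1],[-0.5,0,-0.6,0,0,0,-1]]
  ]
}}

```text
time_s: 12.7
ee_pos: [0.4567, 0.1262, 0.0953]
eef_rot: [-3.126, -0.657, 0.048]
force: [0.5, 0.6, -1.1]
grip_width: 0.0005
grip_force: 0.0
```

```bash
python3 - <<'E'
from h import *
c=shot('top','top4');s=shot('side','side4')
im=np.hstack([cv2.resize(c['frame'][50:280,130:430],None,fx=1.3,fy=1.3),cv2.resize(s['frame'][30:260,190:490],None,fx=1.3,fy=1.3)]);cv2.imwrite('pics/c4.png',im[:,:,::-1])
n=np.array([np.cos(YAW),np.sin(YAW),0])
P=pts(c)[60:250,170:310].reshape(-1,3);d=P@n
for a,b in((.02,.05),(.085,.1),(.14,.18)):
    m=(P[:,2]>a)&(P[:,2]<b)&(d>.62)&(d<.69)&(abs(P[:,1]-.14)<.06);print(a,m.sum(),np.percentile(d[m],[25,50,75]).round(4))
print(get_obs()['ee_pos'],get_obs()['force'])
E
```

```text
0.02 441 [0.6646 0.6655 0.6664]
0.085 263 [0.6633 0.6654 0.6663]
0.14 856 [0.6649 0.6658 0.6665]
[0.45644277 0.1260128  0.09451103] [ 0.07239898  0.52652591 -0.71517684]
```

View pics/c4.png

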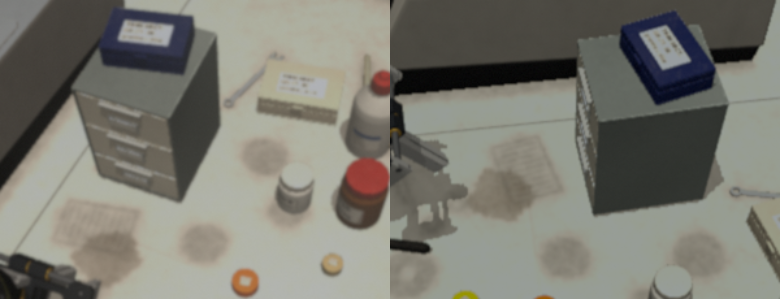

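The drawer front is flush with the upper fronts (0.6655 against 0.6658 m), the jars are undisturbed and the arm is clear. Handing in.

```bash
python3 -c "
from h import *
print(workorder.hand_in())"
```

```text
the job is handed in; nothing more can be done
None
```

The big puck was seen lying flat, face up, near the centre of the front compartment before the drawer was pushed home past its catch (flush with the fronts above to within about 1 mm); the job is handed in at about 13 s, and no verdict came back.

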